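# Isolate the embedding station, then slide its feed roller home

## Robot

A 6-joint arm with a two-finger parallel gripper is mounted at the origin on the work surface. World frame = base frame: x ahead of the robot, y to its left, z up, the work surface at z = 0. Lengths are in m, angles in rad, forces in N, time in s.
With the tool pointing down it reaches from about 0.35 to 0.85 m from the base axis. Payload 8.1 kg.
Tool frame: the origin (TCP) lies between the finger pads; the fingertips stand 25 mm ahead of it and the grasp point (between the pads) lies 6 mm ahead of it (robot.tip_extent is the distance from the TCP to the fingertips, in m); z points along the fingers, y is the direction in which the jaws open and shut (so a half turn about z gives the same grasp; the last joint's range is limited). The gripper opens to 93 mm and grips with 3 to 60 N. Pads are 15 mm wide; open, the fingers measure 128 mm over their backs; the gripper's body (75 mm by 188 mm) begins 65 mm behind the grasp point.
Start: joints at [-1.355, 0.13, 1.488, -0, 1.523, -0.085], TCP at [0.178, -0.573, 0.244] pointing down, gripper open.
Joint ranges: [-2.96, 2.96], [-0.89, 2.26], [0.02, 2.5], [-1.34, 4.48], [0, 2.73], [-2.66, 2.66]. Speed limits (rad/s): [2.39, 2.39, 2.79, 3.14, 3.14, 3.14].

## Interface

Orientations are given as a rotation vector (axis times angle).
In Python, from plant import robot gives the robot as it stands.
- The arm moves only by the tool drive_tool, never from a script. Its argument "increments" is a list of rows, each a list of 7 numbers: the closure, from 0 (fully open) to 1 (shut), then the shift along the world's x, y, z in units of 25 mm (1.0 is 25 mm), then the turn, a rotation vector about the world's x, y, z in rad. In form: [[gripper, dx, dy, dz, rx, ry, rz], ...]. A call has 1 to 20 rows; each row is the pose to reach, as a shift and turn from the pose commanded when the call began; what a row does not reach only later rows make up. A row lasts 1/12 s, in which the tool goes at most 41.7 mm and 7.16 degrees, less where a joint would pass 70% of its speed; a pose out of reach is approached as far as the arm can. A call with a gripper value outside its range is refused whole. The fingers move at their own pace and stop on an object; "squeeze" is the grip in N (left out, the last holds). Time passes only in rows, so rows that repeat a pose let the fingers close. It gives the time, the measured TCP pose, the force and the opening at its end, in the units of the state.
- robot.read_state(): the state, without advancing time (a new reading comes with each control period).
- robot.read_camera(name): name is "scene" or "top"; returns a dict with "image" (400x640x3 uint8, red, green, blue), "fx", "fy", "cx", "cy" (pixels), "T" (4x4, takes a point from camera to world coordinates). Camera axes: x right, y down, z forward; pixel columns grow to the right and rows downward; lengths in m; the calibration is good to about 2 mm. A picture is of the moment at which its call begins. There is no depth.
- robot.close_job(): hands the job in, once; it reports no verdict.
The state is a dict: "t": time; "q": joint angles; "dq": joint speeds; "joint_torque": joint torques, N m; "tool_pos": TCP position; "orientation": TCP orientation; "force": force on the tool from outside, world axes, zero at the start; "wrist_torque": the same for the moment, N m; "opening": finger opening in m.
Only numpy, scipy, OpenCV 4.12 (cv2) and the standard library are available. Lean on these libraries where they do the work, as an engineer would, in place of code of your own. Each camera call takes 0.05 s, during which the arm holds its last target.

## Task

Make the station safe before refitting its feed roller: turn the red isolator handle anticlockwise fully to off (pointer at the red mark), then swing the blue lockout hasp fully out past the edge of the box. After that, slowly and gently slide the white roller along its V-groove, without lifting it out, until its end rests against the orange sprung stop without driving the stop deep in; leave the other things on the bench where they are.

Things in the scene. Friction and masses are not known exactly. Their poses are not given: they have to be found in the camera images.
- cradle: Fixed cream base plate, 300 x 90 mm, with a blue 90-degree V-groove 280 mm long along its own x axis (x=-140 mm, open end, to +140 mm). Origin: on the table under the groove's middle; z up. Groove bottom 28 mm, top edges 46 mm above the table, 18 mm either side of the middle; a roller in it has its axis at y=0, z=52 mm. At +x a wall (60 mm wide, 76 mm high, x=142 to 160 mm) carries the stop.
- stop (a joint): How far the sprung stop is pressed in, in m: 0 = free, up to 0.012; it moves along the cradle's +x. Spring 0.7 N per mm. More than 9 mm at any time is too rough.
- stop_face (a point): Centre of the face of the sprung stop, an orange disc 26 mm across, 52 mm above the table on the roller's axis line, facing the groove's open end; at x=+120 mm of the cradle when free.
- roller: Loose white roller with steel end bands: a plain cylinder 34 mm in diameter, 120 mm long, 0.28 to 0.56 kg, lying in the V-groove, rubbing with 2 to 6 N of friction; stays where left. Origin: its very centre; own x along the roller, to the stop; it may roll. Against the stop it is centred at x=+60 mm of the cradle; it starts 50 to 90 mm short, with 50 mm or more of open groove behind it.
- isolator_box: Fixed grey switch box, 150 mm (its x) by 170 mm (its y) and 60 mm high, lying on the table. Origin: centre of its underside; z up. On its top a yellow plate with the rotary handle at x=0, y=+30 mm, and the hasp pivot at x=-30 mm, y=-60 mm.
- handle (a joint): Angle of the isolator handle in rad, growing anticlockwise seen from above. 0 = on: bar along the box's +x, pointer at the green mark; 1.571 (end of travel) = off: bar along the box's +y, pointer at the red mark. Starts 0.05 to 0.35. It stays where left; about 0.08 N m of friction. More than 1.35 counts as off.
- handle_grip (a point): Point on the handle's vertical axis at the height to grip, 94 mm above the table. The handle is a red bar 84 mm long, 16 mm thick, from 70 to 106 mm above the table, on a black disc of 64 mm diameter; a white line on top of the bar marks the pointer half. Own x axis: along the bar, to the pointer.
- hasp (a joint): Angle of the lockout hasp in rad, growing clockwise seen from above. 0 = stowed, pointing along the box's +x; 1.6 (end of travel) = swung out, pointing along the box's -y past the edge of the box. Starts 0 to 0.25. It stays where left; about 0.05 N m of friction. More than 1.2 counts as out.
- hasp_knob (a point): Point to grip or push on the hasp's black upright knob, 90 mm above the table; knob 16 mm in diameter, 68 to 100 mm above the table, on the free end of the blue hasp plate (84 mm long, 22 mm wide, top 68 mm above the table), 60 mm from the pivot. Own x axis: along the hasp, away from the pivot.
- hasp_hinge (a point): Point on the hasp's vertical pivot axis, at the same height as hasp_knob.
- pot: Bystander: clear sample pot, 48 mm across, 55 mm high; origin under its centre.
- can: Bystander: aluminium can, 60 mm across, 75 mm high; origin under its centre.
- reagent: Bystander: amber bottle, 64 mm across, 150 mm high; origin under its centre.
- wrench: Bystander: steel wrench lying on the table.
- mould_tray: Bystander: steel tray 150 x 110 x 30 mm; origin under its centre.
- screwdriver: Bystander: orange screwdriver lying on the table.
- beaker: Bystander: white cup 70 mm across, 80 mm high; origin under its centre.
Not all that is in view belongs to the job. Several things have the shape of the isolator_box; the one meant has the colours described above.

How it is judged:
On the way, in this order (a step that is already met when the one before it is completed fails the run):
1. the isolator handle is turned to off (value of joint handle above 1.35 rad), for 0.2 s.
2. with the handle off, the hasp is swung out (value of joint handle above 1.35 rad and value of joint hasp above 1.2 rad), for 0.2 s.
3. with the handle off and the hasp out, the roller has reached the stop (all of step 2 and x of roller in the frame of cradle above 0.057 m), for 0.2 s.
At the end, for the whole second after the job is handed in: Handle beyond 1.35 rad (off), hasp beyond 1.2 rad (out), roller lying still in the V-groove (axis within 5 mm and 0.05 rad of its place) with its end no more than 3 mm short of the free stop's face and the stop pressed in less than 9 mm (all of step 3 and x of roller in the frame of cradle below 0.069 m and y of roller in the frame of cradle between -0.005 and 0.005 m and z of roller in the frame of cradle between 0.047 and 0.057 m and angle between the x axis of roller and the x axis of cradle, either way round below 0.05 rad and linear speed of roller below 0.01 m/s and value of joint stop below 0.009 m); the robot touches nothing.
It fails at once if the sprung stop is driven in more than 9 mm (value of joint stop above 0.009 m).
It fails at once if the roller is shoved faster than 0.25 m/s (linear speed of roller above 0.25 m/s).
It fails at once if the roller is lifted out of the groove (more than 12 mm) (z of roller in the frame of cradle above 0.064 m).
It fails at once if a bystander is moved more than 30 mm (distance of any of pot, can, reagent, wrench, mould_tray, screwdriver, beaker from where it was at the start of the episode above 0.03 m).
It also fails if it takes over 72 s, if anything falls off the work surface, if the arm or the gripper's body presses on something with over 40 N, if the wrist force passes 120 N, or if a joint passes its speed limit or range.

## Working session

There is one attempt and no reset: what is moved stays moved. The work goes in short steps, Python scripts to look and compute and a tool call to move; the robot and the scene stay as the last step left them, time stands still between calls to the robot, and variables do not carry over. Pictures are saved under pics/ and viewed, and the job is handed in when it is done.

Besides the shell and the picture viewer there is one more tool, called after "Emit:" as name([rows], argument=value, ...), one row to a line, values as JSON. drive_tool: Moves the arm, as the interface text tells. Its arguments: {"type":"object","properties":{"increments":{"type":"array"},"squeeze":{"type":"number"}},"required":["increments"]}

```bash
mkdir -p pics; ls; python3 - <<'E'
from plant import robot
import cv2,numpy as np
s=robot.read_state(); print({k:np.round(v,3) for k,v in s.items()}, robot.tip_extent)
for n in("scene","top"):
    c=robot.read_camera(n); cv2.imwrite(f"pics/{n}0.png",c["image"][:,:,::-1]); print(n,c["fx"],c["fy"],c["cx"],c["cy"],np.round(c["T"],4).tolist())
E
```

```text
pics
{'t': np.float64(0.0), 'q': array([-1.355,  0.131,  1.489, -0.   ,  1.523, -0.085]), 'dq': array([-0.   ,  0.002, -0.   ,  0.   ,  0.002, -0.   ]), 'joint_torque': array([ 1.0000e-03, -5.5984e+01, -4.9176e+01,  7.7000e-02,  3.6000e-02,
       -0.0000e+00]), 'tool_pos': array([ 0.178, -0.573,  0.243]), 'orientation': array([-3.104, -0.47 ,  0.   ]), 'force': array([-0.01 ,  0.126,  0.061]), 'wrist_torque': array([ 0.014, -0.008, -0.029]), 'opening': np.float64(0.093)} 0.025
scene 413.04526608181214 413.04526608181214 318.09305147399294 193.61907283710548 [[-0.7957, 0.5102, -0.3265, 0.9246], [0.6057, 0.6629, -0.4401, 0.509], [-0.0082, -0.5479, -0.8365, 1.0017], [0.0, 0.0, 0.0, 1.0]]
top 491.6793747073133 491.6793747073133 318.30714213400586 187.08699971690413 [[-0.0159, -0.9887, 0.1491, 0.3172], [-0.9998, 0.017, 0.0063, 0.0045], [-0.0088, -0.149, -0.9888, 1.6119], [0.0, 0.0, 0.0, 1.0]]
```

View pics/scene0.png

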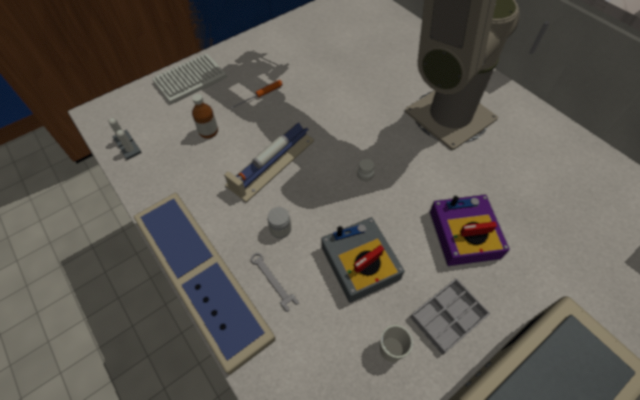

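View pics/top0.png

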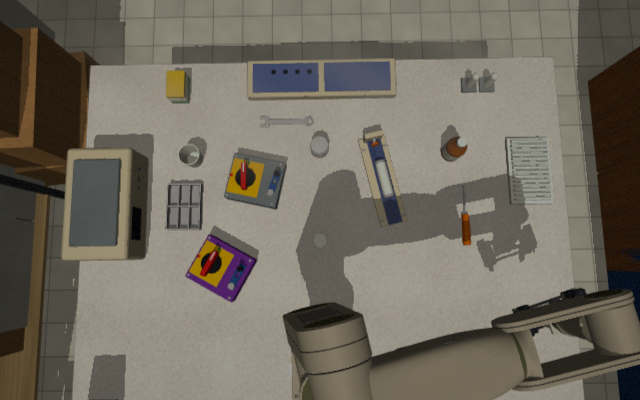

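Two boxes have the isolator's shape: a grey one at top pixel (255,180), scene (362,258), and a purple one at top pixel (222,267), scene (470,230). The description says grey, so I choose the first. The cradle is at top pixel (382,178) and scene (268,160), with its stop end towards the far side. I'll check both in close crops.

```bash
python3 - <<'E'
import cv2,numpy as np
t=cv2.imread("pics/top0.png"); s=cv2.imread("pics/scene0.png")
f=lambda im,x,y,w,h:cv2.resize(im[y:y+h,x:x+w],(400,300),interpolation=cv2.INTER_CUBIC)
a=np.vstack([np.hstack([f(t,215,145,80,60+5),f(s,312,210,100,90)]),np.hstack([f(t,340,125,80,105),f(s,215,115,110,90)])])
cv2.imwrite("pics/crop0.png",a)
E
```

```text
(no output)
```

View pics/crop0.png

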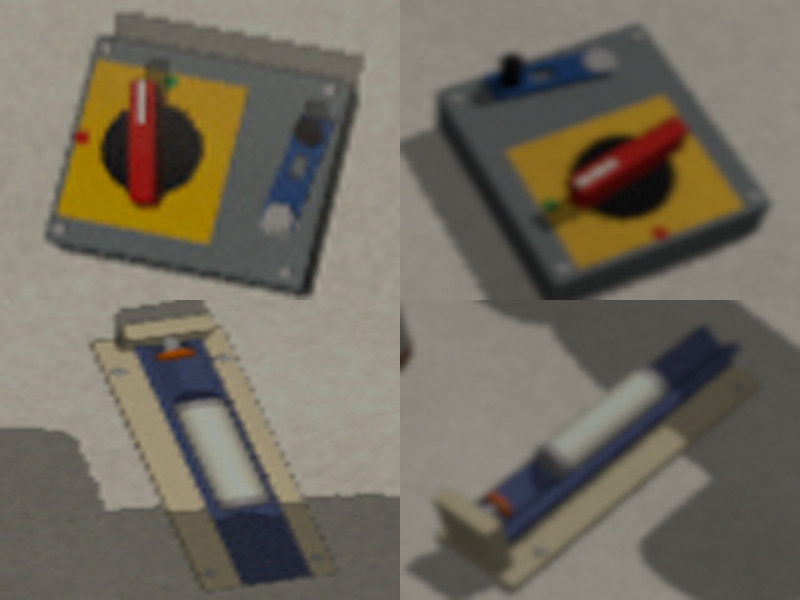

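```bash
cat > h.py <<'E'
import numpy as np,cv2
from plant import robot
def cams(): return {n:robot.read_camera(n) for n in("scene","top")}
def ray(c,p):
    d=np.array([(p[0]-c["cx"])/c["fx"],(p[1]-c["cy"])/c["fy"],1.]); d=c["T"][:3,:3]@d
    return c["T"][:3,3],d/np.linalg.norm(d)
def plane(c,p,z):
    o,d=ray(c,p); return o+d*(z-o[2])/d[2]
def tri(c1,p1,c2,p2):
    o1,d1=ray(c1,p1);o2,d2=ray(c2,p2)
    s,_,_,_=np.linalg.lstsq(np.stack([d1,-d2],1),o2-o1,rcond=None)
    a=o1+s[0]*d1;b=o2+s[1]*d2
    return (a+b)/2,np.linalg.norm(a-b)
def proj(c,X):
    v=np.linalg.inv(c["T"])@np.append(X,1); return np.array([c["fx"]*v[0]/v[2]+c["cx"],c["fy"]*v[1]/v[2]+c["cy"]])
def hsv(c): return cv2.cvtColor(c["image"],cv2.COLOR_RGB2HSV)
def blob(c,roi,lo,hi,lo2=None,hi2=None,minA=3):
    x,y,w,h=roi; H=hsv(c)[y:y+h,x:x+w]; m=cv2.inRange(H,lo,hi)
    if lo2 is not None: m|=cv2.inRange(H,lo2,hi2)
    n,l,st,ce=cv2.connectedComponentsWithStats(m)
    r=[]
    for i in range(1,n):
        if st[i,4]>=minA:
            pts=np.argwhere(l==i)[:,::-1].astype(np.float32)+[x,y]
            r.append((int(st[i,4]),ce[i]+[x,y],cv2.minAreaRect(pts.astype(np.float32)),pts))
    return sorted(r,key=lambda a:-a[0])
E
python3 - <<'E'
from h import *
import pickle
C=cams(); pickle.dump(C,open("c0.pkl","wb"))
roi={"top":(215,145,80,65),"scene":(312,210,100,95)}
roic={"top":(340,125,80,105),"scene":(215,110,110,95)}
def show(n,l): 
    for a in l[:4]: print(n,a[0],np.round(a[1],2),[np.round(v,1) for v in a[2]])
for k in roi:
    c=C[k]
    show(k+" red",blob(c,roi[k],(0,150,70),(8,255,255),(172,150,70),(180,255,255)))
    show(k+" yel",blob(c,roi[k],(18,140,70),(32,255,255)))
    show(k+" blue",blob(c,roi[k],(100,120,40),(125,255,255)))
    show(k+" white",blob(c,roi[k],(0,0,140),(180,60,255)))
    show(k+" blk",blob(c,roi[k],(0,0,0),(180,255,38)))
    show(k+" orange",blob(c,roic[k],(3,150,70),(16,255,255)))
    show(k+" roller",blob(c,roic[k],(0,0,140),(180,45,255),minA=20))
    show(k+" groove",blob(c,roic[k],(100,80,20),(130,255,255),minA=20))
E
```

```text
top red 115 [243.03 176.6 ] [array([242.5, 175. ]), array([26.,  5.]), np.float64(90.0)]
top red 3 [230.67 174.33] [array([230.8, 174.3]), array([1.4, 0.7]), np.float64(45.0)]
top yel 694 [245.34 178.65] [array([244.9, 177.6]), array([31.2, 34.6]), np.float64(12.5)]
top blue 58 [273.22 183.17] [array([273.3, 182.5]), array([ 6. , 13.9]), np.float64(18.4)]
top white 2210 [252.59 175.74] [array([254.5, 177. ]), array([64., 79.]), np.float64(90.0)]
top white 8 [243.  166.5] [array([243. , 166.5]), array([7., 0.]), np.float64(-90.0)]
top blk 58 [249.57 179.88] [array([250. , 179.5]), array([11.,  6.]), np.float64(90.0)]
top blk 46 [237.78 177.  ] [array([237.5, 177. ]), array([14.,  3.]), np.float64(90.0)]
top blk 3 [276. 205.] [array([276., 205.]), array([2., 0.]), np.float64(-90.0)]
top orange 19 [374.63 143.53] [array([374.5, 143.5]), array([2.5, 7. ]), np.float64(71.6)]
top roller 1964 [404.44 154.62] [array([400. , 158.5]), array([67., 38.]), np.float64(90.0)]
top roller 1291 [353.62 155.23] [array([355.5, 161. ]), array([72., 31.]), np.float64(90.0)]
top roller 238 [383.95 177.85] 
[... 1219 characters left out ...]
), array([4.5, 8.8]), np.float64(15.9)]
scene blk 29 [361.   254.83] [array([360.9, 254.7]), array([ 2.6, 11.4]), np.float64(53.1)]
scene orange 10 [242.3 176. ] [array([242.2, 175.8]), array([5.6, 1.4]), np.float64(53.1)]
scene roller 1373 [231.04 153.49] [array([237.6, 156.7]), array([45.3, 72.1]), np.float64(4.8)]
scene roller 350 [270.06 196.63] [array([267.5, 197.8]), array([29.5, 36.2]), np.float64(66.3)]
scene roller 173 [270.35 149.09] [array([270.7, 148.8]), array([ 5.6, 31.3]), np.float64(49.4)]
scene roller 114 [317.28 114.68] [array([315. , 117.5]), array([15., 18.]), np.float64(90.0)]
scene groove 507 [274.21 153.93] [array([271.9, 154. ]), array([12.4, 81.4]), np.float64(48.4)]
```

```bash
python3 - <<'E'
from h import *
import pickle
C=pickle.load(open("c0.pkl","rb")); t,s=C["top"],C["scene"]
T=lambda x,y:((x+.5)/5-.5+215,(y+.5)*65/300-.5+145)
S=lambda x,y:((x-400+.5)/4-.5+312,(y+.5)*.3-.5+210)
TC=lambda x,y:((x+.5)/5-.5+340,(y-300+.5)*.35-.5+125)
SC=lambda x,y:((x-400+.5)*.275-.5+215,(y-300+.5)*.3-.5+115)
P={}
for n,a,b in [("+x+y",T(110,47),S(560,270)),("+x-y",T(330,90),S(462,100)),("-x+y",T(60,230),S(755,193)),("-x-y",T(285,272),S(637,33)),
 ("knobtop",T(312,125),S(512,58)),("hinge",T(277,220),S(600,62)),("whiteline",T(143,102),S(600,177)),
 ("barpt+",T(144,82),S(577,192)),("barpt-",T(145,203),S(687,127)),("stop",TC(177,353),SC(495,505)),("red",T(82,137),S(659,233)),
 ("boltc1",TC(119,372),SC(540,550)),("boltc2",TC(318,556),SC(738,387))]:
    X,e=tri(t,a,s,b); P[n]=X; print(n,np.round(X,4),round(e,4))
c=np.mean([P[k] for k in("+x+y","+x-y","-x+y","-x-y")],0)
d=(P["+x+y"]+P["+x-y"]-P["-x+y"]-P["-x-y"])/2; e=(P["+x+y"]+P["-x+y"]-P["+x-y"]-P["-x-y"])/2
print(c,d,e,np.arctan2(d[1],d[0]),np.arctan2(-e[0],e[1]))
E
python3 - <<'E'
import sys; sys.path.insert(0,".")
from h import *
import pickle
C=pickle.load(open("c0.pkl","rb")); t,s=C["top"],C["scene"]
# roller/groove axis
for z in(0.046,0.028,0.069,0.052):
    pass
r=blob(t,(370,150,30,60),(0,0,110),(180,45,255),minA=20)
for a in r[:2]: print("top roller",a[0],a[1],a[2],[np.round(plane(t,p,0.066),4) for p in cv2.boxPoints(a[2])])
g=blob(t,(340,125,80,105),(100,80,20),(130,255,255),minA=20)[0]
print([np.round(plane(t,p,0.046),4) for p in cv2.boxPoints(g[2])])
E
```

```text
+x+y [0.6606 0.278  0.0581] 0.003
+x-y [0.6257 0.1367 0.0608] 0.0061
-x+y [0.5312 0.3072 0.0647] 0.002
-x-y [0.4997 0.1637 0.0655] 0.0014
knobtop [0.5934 0.1446 0.1028] 0.0063
hinge [0.5357 0.1687 0.0661] 0.0015
whiteline [0.6117 0.2501 0.1023] 0.0052
barpt+ [0.6272 0.2497 0.0967] 0.0033
barpt- [0.543  0.25   0.0961] 0.0066
stop [ 0.6924 -0.1714  0.0528] 0.0016
red [0.5967 0.2943 0.0619] 0.0017
boltc1 [ 0.6798 -0.1364  0.014 ] 0.0019
boltc2 [ 0.4453 -0.2426 -0.0253] 0.0643
[0.57931873 0.22140185 0.06226965] [ 0.12768531 -0.0281081  -0.0057097 ] [ 0.0331804   0.14244244 -0.00173232] -0.21667977494076282 -0.22885790032881217
top roller 336 [383.9047619  177.94047619] ((383.8824157714844, 178.0294189453125), (36.38034439086914, 9.45888900756836), 75.96376037597656) [array([ 0.6299, -0.168 ,  0.066 ]), array([ 0.6368, -0.1977,  0.066 ]), array([ 0.5223, -0.2215,  0.066 ]), array([ 0.5155, -0.1922,  0.066 ])]
top roller 253 [395.58893281 163.90513834] ((393.5, 170.49998474121094), (40.99999237060547, 10.999998092651367), 90.0) [array([ 0.6669, -0.2114,  0.066 ]), array([ 0.6662, -0.2467,  0.066 ]), array([ 0.5333, -0.2413,  0.066 ]), array([ 0.5339, -0.2065,  0.066 ])]
[array([ 0.6994, -0.146 ,  0.046 ]), array([ 0.7097, -0.1871,  0.046 ]), array([ 0.4414, -0.2469,  0.046 ]), array([ 0.4315, -0.2068,  0.046 ])]
```

The handle's axis triangulates to (0.586, 0.250), with the bar along world x and its top near z 0.10. The box yaw is −0.22. The hasp pivot is at (0.536, 0.169) and its knob at (0.592, 0.145). The cradle axis has yaw 0.22. I'll move to above the handle first.

Emit:
drive_tool([
  [0.4,16.3,33.0,0,0,0,-0.3],
  [0.4,16.3,33.0,0,0,0,-0.3],
  [0.4,16.3,33.0,0,0,0,-0.3],
  [0.4,16.3,33.0,0,0,0,-0.3],
  [0.4,16.3,33.0,0,0,0,-0.3],
  [0.4,16.3,33.0,0,0,0,-0.3],
  [0.4,16.3,33.0,0,0,0,-0.3],
  [0.4,16.3,33.0,0,0,0,-0.3],
  [0.4,16.3,33.0,0,0,0,-0.3],
  [0.4,16.3,33.0,0,0,0,-0.3],
  [0.4,16.3,33.0,0,0,0,-0.3],
  [0.4,16.3,33.0,0,0,0,-0.3],
  [0.4,16.3,33.0,0,0,0,-0.3],
  [0.4,16.3,33.0,0,0,0,-0.3],
  [0.4,16.3,33.0,0,0,0,-0.3],
  [0.4,16.3,33.0,0,0,0,-0.3],
  [0.4,16.3,33.0,0,0,0,-0.3],
  [0.4,16.3,33.0,0,0,0,-0.3],
  [0.4,16.3,33.0,0,0,0,-0.3],
  [0.4,16.3,33.0,0,0,0,-0.3],
], squeeze=15)

```text
t: 1.87
tool_pos: [0.5473, 0.1764, 0.2434]
orientation: [3.142, 0.002, 0.0]
force: [0.5, -1.4, 0.2]
opening: 0.0557
```

Emit:
drive_tool([
  [0.4,1.5,2.9,0,0,0,0],
  [0.4,1.5,2.9,0,0,0,0],
  [0.4,1.5,2.9,0,0,0,0],
  [0.4,1.5,2.9,0,0,0,0],
  [0.4,1.5,2.9,0,0,0,0],
])

```text
t: 2.28
tool_pos: [0.584, 0.2464, 0.2429]
orientation: [3.141, 0.002, -0.002]
force: [0.5, -0.6, 0.6]
opening: 0.0559
```

```bash
python3 - <<'E'
from h import *
C=cams(); cv2.imwrite("pics/s1.png",C["scene"]["image"][150:330,260:480,::-1].repeat(3,0).repeat(3,1)); cv2.imwrite("pics/t1.png",C["top"]["image"][130:230,200:320,::-1].repeat(5,0).repeat(5,1))
print(np.round(robot.read_state()["tool_pos"],4))
E
```

```text
[0.5842 0.2455 0.2441]
```

View pics/s1.png

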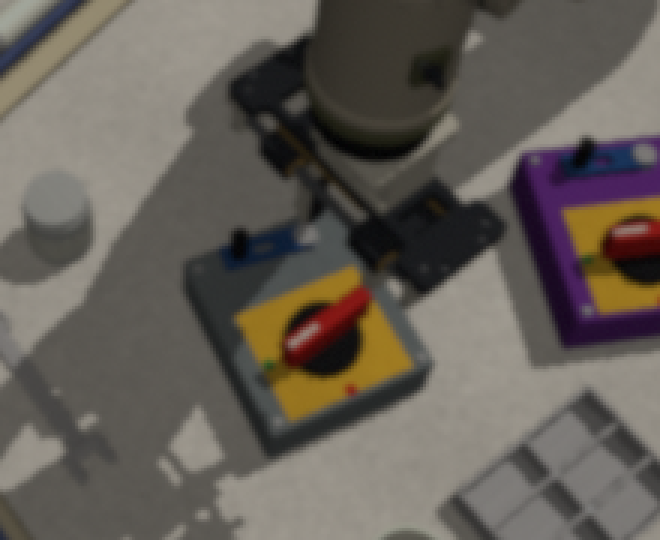

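The scene picture shows the gripper above the grey box's handle (bar around (325,330) in the crop) with the jaws across the bar. Now I'll go down and close.

Emit:
drive_tool([
  [0.4,0.07,0.2,-1.0,0,0,0],
  [0.4,0.07,0.2,-2.0,0,0,0],
  [0.4,0.07,0.2,-3.0,0,0,0],
  [0.4,0.07,0.2,-4.0,0,0,0],
  [0.4,0.07,0.2,-4.5,0,0,0],
  [0.4,0.07,0.2,-5.0,0,0,0],
  [0.4,0.07,0.2,-5.4,0,0,0],
  [0.4,0.07,0.2,-5.7,0,0,0],
  [0.4,0.07,0.2,-5.7,0,0,0],
  [0.4,0.07,0.2,-5.7,0,0,0],
])

```text
t: 3.22
tool_pos: [0.5864, 0.2516, 0.1017]
orientation: [-3.141, -0.001, -0.001]
force: [-0.5, 0.9, -0.6]
opening: 0.0559
```

Emit:
drive_tool([
  [0.7,0,0,0,0,0,0],
  [0.8,0,0,0,0,0,0],
  [0.9,0,0,0,0,0,0],
  [0.95,0,0,0,0,0,0],
  [0.95,0,0,0,0,0,0],
  [0.95,0,0,0,0,0,0],
  [0.95,0,0,0,0,0,0],
  [0.95,0,0,0,0,0,0],
], squeeze=15)

```text
t: 3.88
tool_pos: [0.5862, 0.2494, 0.1013]
orientation: [3.138, 0.0, -0.001]
force: [-1.1, -9.5, 3.8]
opening: 0.0158
```

Emit:
drive_tool([
  [0.95,0,-0.06,0,0,0,0.08],
  [0.95,0,-0.06,0,0,0,0.16],
  [0.95,0,-0.06,0,0,0,0.24],
  [0.95,0,-0.06,0,0,0,0.32],
  [0.95,0,-0.06,0,0,0,0.4],
  [0.95,0,-0.06,0,0,0,0.48],
  [0.95,0,-0.06,0,0,0,0.56],
  [0.95,0,-0.06,0,0,0,0.64],
  [0.95,0,-0.06,0,0,0,0.72],
  [0.95,0,-0.06,0,0,0,0.8],
], squeeze=20)

```text
t: 4.72
tool_pos: [0.5859, 0.2501, 0.1013]
orientation: [-2.891, -1.23, 0.001]
force: [-1.7, -0.8, 1.8]
opening: 0.0158
```

Emit:
drive_tool([
  [0.95,0,0,0,0,0,0.08],
  [0.95,0,0,0,0,0,0.16],
  [0.95,0,0,0,0,0,0.24],
  [0.95,0,0,0,0,0,0.32],
  [0.95,0,0,0,0,0,0.38],
  [0.95,0,0,0,0,0,0.44],
  [0.95,0,0,0,0,0,0.49],
  [0.95,0,0,0,0,0,0.53],
  [0.95,0,0,0,0,0,0.53],
  [0.95,0,0,0,0,0,0.53],
])

```text
t: 5.55
tool_pos: [0.5853, 0.2505, 0.1013]
orientation: [-2.47, -1.94, 0.002]
force: [-5.2, 0.9, 4.7]
opening: 0.016
```

```bash
python3 - <<'E'
from plant import robot
s=robot.read_state(); print(s["wrist_torque"],s["orientation"],s["q"])
E
```

```text
[0.11839307 0.78985815 0.13265375] [-2.46986898e+00 -1.93953227e+00  1.79634125e-03] [3.23435972e-01 3.33005935e-01 1.51981136e+00 7.80642233e-04
 1.29025716e+00 5.62617502e-01]
```

Emit:
drive_tool([
  [0.4,0,0,0,0,0,0],
  [0.4,0,0,0,0,0,0],
  [0.4,0,0,0,0,0,0],
  [0.4,0,0,0.5,0,0,0],
  [0.4,0,0,1.5,0,0,0],
  [0.4,0,0,3.0,0,0,0],
  [0.4,-3.0,-1.0,3.0,0,0,0],
  [0.4,-4.0,-3.0,3.0,0,0,0],
  [0.4,-4.0,-3.0,3.0,0,0,0],
  [0.4,-4.0,-3.0,3.0,0,0,0],
])

```text
t: 6.38
tool_pos: [0.4803, 0.1715, 0.1744]
orientation: [-2.471, -1.938, 0.01]
force: [-0.9, -0.2, -1.2]
opening: 0.0559
```

```bash
python3 - <<'E'
from h import *
C=cams(); a=C["scene"]["image"][190:310,300:420,::-1].repeat(4,0).repeat(4,1); b=C["top"]["image"][140:220,210:300,::-1]
cv2.imwrite("pics/s2.png",a); cv2.imwrite("pics/t2.png",cv2.resize(b,(720,576),interpolation=cv2.INTER_CUBIC))
E
```

```text
(no output)
```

View pics/s2.png

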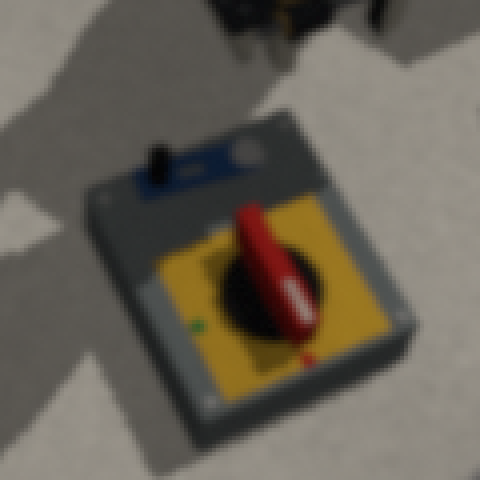

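View pics/t2.png

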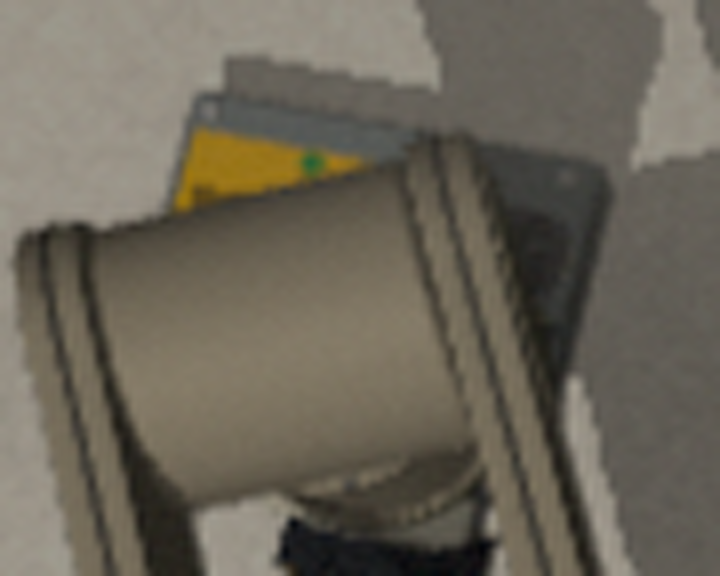

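The handle's pointer (crop (300,300)) lies at the red mark (308,360), so it is off. The hasp is still stowed. I'll refine the hasp next.

```bash
python3 - <<'E'
from h import *
c=robot.read_camera("scene")
H=plane(c,(300+247/4-.4,190+151/4-.4),0.069); 
for z in(.1,.09): print(plane(c,(300+160/4-.4,190+(150 if z==.1 else 160)/4-.4),z))
k=blob(c,(330,220,20,20),(0,0,0),(180,255,32))
print(H,[(a[0],a[1]) for a in k[:2]], robot.read_state()["tool_pos"])
E
```

```text
[0.59048137 0.14595132 0.1       ]
[0.59122536 0.14743582 0.09      ]
[0.53531968 0.16794188 0.069     ] [(48, array([339.52083333, 231.625     ]))] [0.48663908 0.17501135 0.17751212]
```

Emit:
drive_tool([
  [0.55,4.2,-1.15,0,0,0,0.12],
  [0.55,4.2,-1.15,0,0,0,0.24],
  [0.55,4.2,-1.15,0,0,0,0.36],
  [0.55,4.2,-1.15,0,0,0,0.48],
  [0.55,4.2,-1.15,0,0,0,0.6],
  [0.55,4.2,-1.15,0,0,0,0.72],
  [0.55,4.2,-1.15,0,0,0,0.84],
  [0.55,4.2,-1.15,0,0,0,0.96],
  [0.55,4.2,-1.15,0,0,0,1.08],
  [0.55,4.2,-1.15,0,0,0,1.2],
  [0.55,4.2,-1.15,0,0,0,1.32],
  [0.55,4.2,-1.15,0,0,0,1.42],
  [0.55,4.2,-1.15,0,0,0,1.42],
  [0.55,4.2,-1.15,0,0,0,1.42],
])

```text
t: 7.7
tool_pos: [0.5923, 0.147, 0.1766]
orientation: [0.614, 3.08, 0.001]
force: [-0.8, -1.2, 0.0]
opening: 0.0417
```

```bash
python3 - <<'E'
from h import *
c=robot.read_camera("scene"); cv2.imwrite("pics/s3.png",cv2.resize(c["image"][170:310,290:430,::-1],(600,600),interpolation=cv2.INTER_CUBIC))
s=robot.read_state(); print(s["tool_pos"],s["orientation"],s["opening"])
E
```

```text
[0.59203168 0.1469223  0.17644918] [6.14928433e-01 3.08009836e+00 5.92640377e-04] 0.0419058586409634
```

View pics/s3.png

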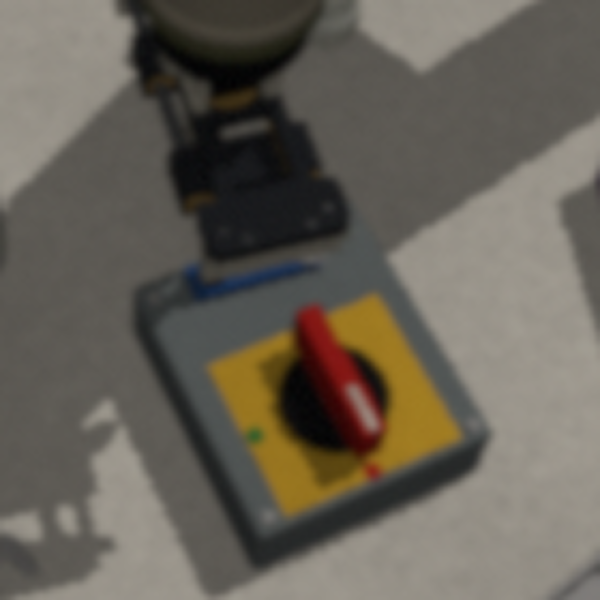

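The jaws stand above the knob (hidden at about crop (190,270)) and nothing else is in the way. I'll go down and close.

Emit:
drive_tool([
  [0.55,-0.04,0,-0.8,0,0,0],
  [0.55,-0.04,0,-1.5,0,0,0],
  [0.55,-0.04,0,-2.1,0,0,0],
  [0.55,-0.04,0,-2.6,0,0,0],
  [0.55,-0.04,0,-3.0,0,0,0],
  [0.55,-0.04,0,-3.0,0,0,0],
  [0.95,-0.04,0,-3.0,0,0,0],
  [0.95,-0.04,0,-3.0,0,0,0],
  [0.95,-0.04,0,-3.0,0,0,0],
  [0.95,-0.04,0,-3.0,0,0,0],
  [0.95,-0.04,0,-3.0,0,0,0],
  [0.95,-0.04,0,-3.0,0,0,0],
], squeeze=12)

```text
t: 8.75
tool_pos: [0.5908, 0.1465, 0.1021]
orientation: [0.61, 3.08, 0.001]
force: [1.4, 0.8, 2.6]
opening: 0.0154
```

```bash
python3 - <<'E'
import numpy as np
h=np.array([.5362,.1688]);k=np.array([.5908,.1465]);r=.060
u=(k-h)/np.linalg.norm(k-h)
a0=np.arctan2(u[1],u[0])
print(np.linalg.norm(k-h),a0)
for th in np.arange(0.08,1.42,0.08):
    p=h+r*np.array([np.cos(a0-th),np.sin(a0-th)]); d=(p-(h+r*u))/.025
    print(f"[0.95, {d[0]:.2f}, {d[1]:.2f}, 0, 0, 0, {-th:.2f}],")
E
```

```text
0.05897838587143597 -0.3877480641221339
[0.95, -0.08, -0.17, 0, 0, 0, -0.08],
[0.95, -0.17, -0.34, 0, 0, 0, -0.16],
[0.95, -0.28, -0.50, 0, 0, 0, -0.24],
[0.95, -0.40, -0.65, 0, 0, 0, -0.32],
[0.95, -0.53, -0.79, 0, 0, 0, -0.40],
[0.95, -0.67, -0.92, 0, 0, 0, -0.48],
[0.95, -0.82, -1.04, 0, 0, 0, -0.56],
[0.95, -0.98, -1.15, 0, 0, 0, -0.64],
[0.95, -1.15, -1.24, 0, 0, 0, -0.72],
[0.95, -1.32, -1.32, 0, 0, 0, -0.80],
[0.95, -1.51, -1.38, 0, 0, 0, -0.88],
[0.95, -1.69, -1.43, 0, 0, 0, -0.96],
[0.95, -1.88, -1.47, 0, 0, 0, -1.04],
[0.95, -2.07, -1.49, 0, 0, 0, -1.12],
[0.95, -2.26, -1.49, 0, 0, 0, -1.20],
[0.95, -2.45, -1.48, 0, 0, 0, -1.28],
[0.95, -2.64, -1.46, 0, 0, 0, -1.36],
```

Emit:
drive_tool([
  [0.95,-0.08,-0.17,0,0,0,-0.08],
  [0.95,-0.17,-0.34,0,0,0,-0.16],
  [0.95,-0.28,-0.5,0,0,0,-0.24],
  [0.95,-0.4,-0.65,0,0,0,-0.32],
  [0.95,-0.53,-0.79,0,0,0,-0.4],
  [0.95,-0.67,-0.92,0,0,0,-0.48],
  [0.95,-0.82,-1.04,0,0,0,-0.56],
  [0.95,-0.98,-1.15,0,0,0,-0.64],
  [0.95,-0.98,-1.15,0,0,0,-0.64],
])

```text
t: 9.5
tool_pos: [0.5661, 0.1172, 0.1022]
orientation: [1.553, 2.729, 0.001]
force: [1.9, -0.8, 3.3]
opening: 0.0159
```

Forces are small and the knob is still gripped, so I'll continue.

Emit:
drive_tool([
  [0.95,-0.17,-0.09,0,0,0,-0.08],
  [0.95,-0.34,-0.17,0,0,0,-0.16],
  [0.95,-0.53,-0.23,0,0,0,-0.24],
  [0.95,-0.71,-0.28,0,0,0,-0.32],
  [0.95,-0.9,-0.32,0,0,0,-0.4],
  [0.95,-1.09,-0.34,0,0,0,-0.48],
  [0.95,-1.28,-0.34,0,0,0,-0.56],
  [0.95,-1.47,-0.33,0,0,0,-0.64],
  [0.95,-1.66,-0.31,0,0,0,-0.72],
  [0.95,-1.66,-0.31,0,0,0,-0.72],
])

```text
t: 10.33
tool_pos: [0.5247, 0.1097, 0.1021]
orientation: [2.412, 2.01, 0.002]
force: [1.3, -2.8, 4.0]
opening: 0.0156
```

Emit:
drive_tool([
  [0.55,0,0,0,0,0,0],
  [0.55,0,0,0,0,0,0],
  [0.55,0,0,0,0,0,0],
  [0.55,0,0,0.6,0,0,0],
  [0.55,0,0,2.0,0,0,0],
  [0.8,-1.0,0,4.0,0,0,0.1],
  [1.0,-2.0,-1,4.0,0,0,0.2],
  [1.0,-3.0,-2,4.0,0,0,0.3],
  [1.0,-3.0,-2,4.0,0,0,0.4],
  [1.0,-3.0,-2,4.0,0,0,0.4],
])

```text
t: 11.17
tool_pos: [0.4482, 0.0591, 0.2012]
orientation: [1.958, 2.456, 0.0]
force: [0.5, 0.9, -0.6]
opening: 0.0131
```

```bash
python3 - <<'E'
from h import *
import pickle
C=cams(); pickle.dump(C,open("c1.pkl","wb"))
g=lambda im:cv2.resize(np.ascontiguousarray(im[:,:,::-1]),(400,500),interpolation=cv2.INTER_CUBIC)
cv2.imwrite("pics/s4.png",np.hstack([g(C["scene"]["image"][200:300,310:410]),g(C["top"]["image"][130:230,340:420])]))
s=robot.read_state(); print(s["tool_pos"],s["orientation"],s["opening"])
E
```

```text
[0.44933875 0.06000697 0.2011259 ] [1.96754702e+00 2.44914834e+00 7.41839709e-04] 0.005262526737705069
```

View pics/s4.png

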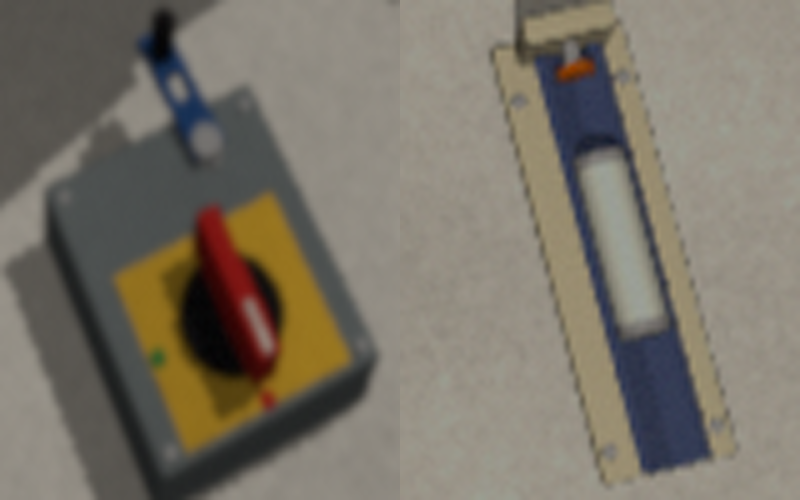

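The hasp now points out past the box edge (knob at crop (163,35)) and the handle is still at red. The cradle is fully visible, with the stop at crop (575,68) and the roller from (600,150) to (645,330). I'll measure it in both views.

```bash
python3 - <<'E'
from h import *
import pickle
C=pickle.load(open("c1.pkl","rb"))
g=lambda im:cv2.resize(np.ascontiguousarray(im[:,:,::-1]),(720,576),interpolation=cv2.INTER_CUBIC)
cv2.imwrite("pics/s5.png",g(C["scene"]["image"][115:203,217:327]))
t=C["top"]
g=blob(t,(340,125,80,105),(100,80,20),(130,255,255),minA=20)[0]
print(g[0],[np.round(plane(t,p,0.046),4) for p in cv2.boxPoints(g[2])])
r=[a for a in blob(t,(366,145,36,70),(0,0,110),(180,60,255),minA=20)]
for a in r[:3]: print(a[0],a[2],[np.round(plane(t,p,0.066),4) for p in cv2.boxPoints(a[2])])
o=blob(t,(340,125,80,105),(3,150,70),(16,255,255))
print(o[0][:3],plane(t,o[0][1],.06))
E
```

```text
581 [array([ 0.6992, -0.1457,  0.046 ]), array([ 0.7097, -0.1868,  0.046 ]), array([ 0.4415, -0.2469,  0.046 ]), array([ 0.4315, -0.2068,  0.046 ])]
452 ((392.0, 172.49998474121094), (54.99999237060547, 17.999996185302734), 90.0) [array([ 0.6836, -0.1959,  0.066 ]), array([ 0.6825, -0.2537,  0.066 ]), array([ 0.5045, -0.2464,  0.066 ]), array([ 0.5054, -0.1896,  0.066 ])]
324 ((383.90667724609375, 178.02490234375), (35.943939208984375, 9.34027099609375), 75.0685806274414) [array([ 0.6288, -0.1676,  0.066 ]), array([ 0.6361, -0.1968,  0.066 ]), array([ 0.5234, -0.2221,  0.066 ]), array([ 0.5162, -0.1932,  0.066 ])]
263 ((371.5, 192.5), (11.0, 43.0), 0.0) [array([ 0.4619, -0.1345,  0.066 ]), array([ 0.5996, -0.1387,  0.066 ]), array([ 0.5989, -0.1738,  0.066 ]), array([ 0.4613, -0.1691,  0.066 ])]
(18, array([374.83333333, 143.5       ]), ((374.79998779296875, 143.40000915527344), (2.5298221111297607, 6.324554920196533), 71.56504821777344)) [ 0.69044715 -0.17051713  0.06      ]
```

View pics/s5.png

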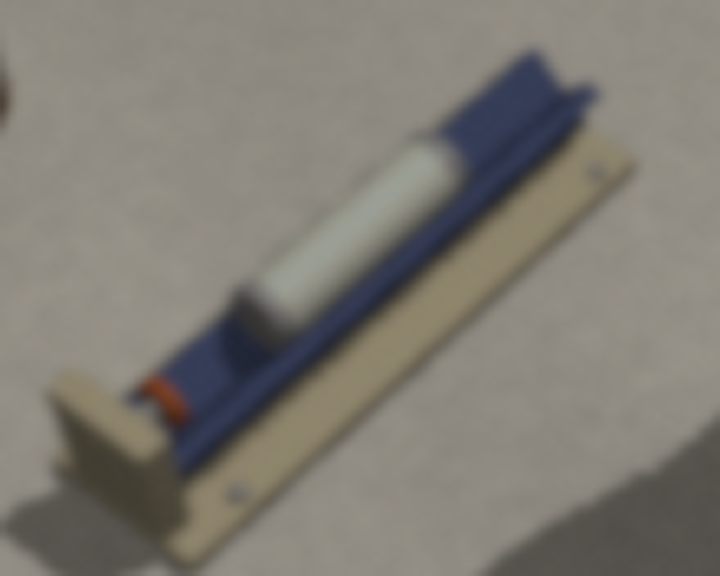

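```bash
python3 - <<'E'
from h import *
import pickle
C=pickle.load(open("c1.pkl","rb"));t,s=C["top"],C["scene"]
T=lambda x,y:((x-400+.5)/5-.5+340,(y+.5)/5-.5+130)
S=lambda x,y:((x+.5)/6.545-.5+217,(y+.5)/6.545-.5+115)
P={}
for n,a,b in [("openL",T(642,472),S(536,50)),("openR",T(712,457),S(597,92)),("boltfarL",T(519,101),None),("boltfarR",T(623,76),None),("boltnL",T(610,453),S(598,172)),("boltfL",T(519,101),S(238,492)),
  ("stopdisc",T(575,70),S(163,400)),("rollerTopRear",T(648,325),S(437,143)),("rollerTopFront",T(600,155),S(262,303))]:
    if b is None: continue
    X,e=tri(t,a,s,b);P[n]=X;print(n,X.round(4),round(e,4))
ya=np.arctan2(*(P["boltfL"]-P["boltnL"])[[1,0]]);print("yaw bolts",ya)
u=np.array([np.cos(.2215),np.sin(.2215)]);v=np.array([-u[1],u[0]])
op=(P["openL"]+P["openR"])[:2]/2; O=op+.14*u
print("origin from open end",O, "stop along",(P["stopdisc"][:2]-O)@u,"lat",(P["stopdisc"][:2]-O)@v)
G=np.array([[.6992,-.1457],[.7097,-.1868],[.4415,-.2469],[.4315,-.2068]]).mean(0); print("groove top-view centre",G,(G-O)@u,(G-O)@v)
R=np.array([[.6288,-.1676],[.6361,-.1968],[.5234,-.2221],[.5162,-.1932]]);R=R.mean(0);print("roller",R,(R-O)@u,(R-O)@v)
for k in("rollerTopRear","rollerTopFront"): print(k,(P[k][:2]-O)@u,(P[k][:2]-O)@v)
E
```

```text
openL [ 0.4406 -0.2125  0.0699] 0.0309
openR [ 0.4284 -0.2409  0.0175] 0.038
boltnL [ 0.445  -0.1886  0.0125] 0.0024
boltfL [ 0.6802 -0.1366  0.0137] 0.0016
stopdisc [ 0.6906 -0.1698  0.0553] 0.0016
rollerTopRear [ 0.5205 -0.2081  0.0688] 0.0039
rollerTopFront [ 0.6316 -0.1823  0.0644] 0.0035
yaw bolts 0.21756763883171382
origin from open end [ 0.57105745 -0.19593443] stop along 0.12236328858784096 lat -0.0007229088029528798
groove top-view centre [ 0.570475 -0.19655 ] -0.0007034594207806813 -0.00047256777618535575
roller [ 0.576125 -0.194925] 0.005165506957224292 -0.00012853485065877655
rollerTopRear -0.052021319950808095 -0.0007661887062798165
rollerTopFront 0.0620520978379816 4.0075160071624985e-06
```

Emit:
drive_tool([
  [1.0,0.55,-11.2,0,0,0,0],
  [1.0,0.55,-11.2,0,0,0,0],
  [1.0,0.55,-11.2,0,0,0,0],
  [1.0,0.55,-11.2,0,0,0,0],
  [1.0,0.55,-11.2,0,0,0,0],
  [1.0,0.55,-11.2,0,0,0,0],
  [1.0,0.55,-11.2,0,0,0,0],
  [1.0,0.55,-11.2,0,0,0,0],
  [1.0,0.55,-11.2,0,0,0,0],
  [1.0,0.55,-11.2,0,0,0,0],
  [1.0,0.55,-11.2,-1.5,0,0,0],
  [1.0,0.55,-11.2,-3.0,0,0,0],
  [1.0,0.55,-11.2,-3.0,0,0,0],
  [1.0,0.55,-11.2,-3.0,0,0,0],
])

```text
t: 12.43
tool_pos: [0.4614, -0.2177, 0.1242]
orientation: [-1.959, -2.449, 0.001]
force: [0.5, -0.3, 1.1]
opening: 0.0005
```

```bash
python3 - <<'E'
from h import *
C=cams()
g=lambda im:cv2.resize(np.ascontiguousarray(im[:,:,::-1]),(720,576),interpolation=cv2.INTER_CUBIC)
cv2.imwrite("pics/s6.png",g(C["scene"]["image"][95:203,217:352]))
s=robot.read_state(); print(s["tool_pos"],s["orientation"],s["opening"],s["q"])
E
```

```text
[ 0.46397954 -0.21974888  0.12814093] [1.96184716e+00 2.45151878e+00 5.93773325e-04] 0.00040331212079021433 [-5.42317280e-01 -1.86742302e-02  1.85862105e+00  1.52860737e-04
  1.29988914e+00 -7.63358084e-01]
```

View pics/s6.png

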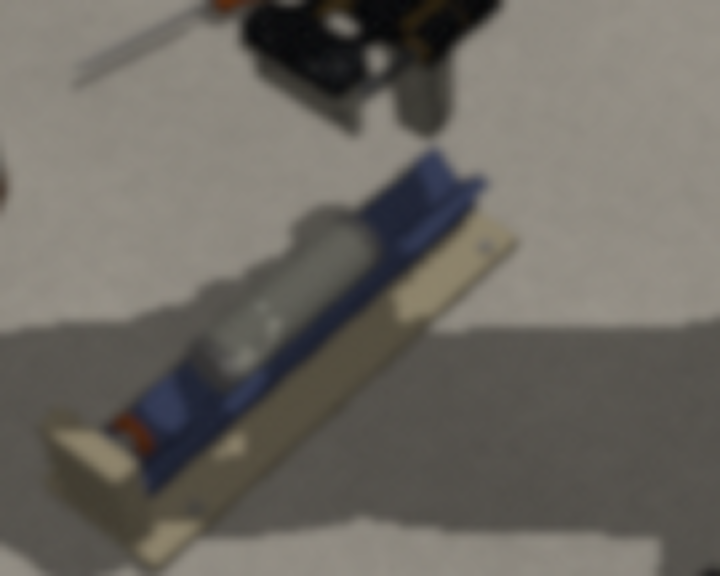

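The closed fingers (tips at crop (430,130)) are over the open groove behind the roller's rear end (365,235). I'll lower them into the groove.

Emit:
drive_tool([
  [1.0,0,0,-0.5,0,0,0],
  [1.0,0,0,-1.0,0,0,0],
  [1.0,0,0,-1.5,0,0,0],
  [1.0,0,0,-1.8,0,0,0],
  [1.0,0,0,-2.1,0,0,0],
  [1.0,0,0,-2.3,0,0,0],
  [1.0,0,0,-2.3,0,0,0],
  [1.0,0,0,-2.3,0,0,0],
])

```text
t: 13.2
tool_pos: [0.4626, -0.2201, 0.0683]
orientation: [-1.964, -2.451, 0.0]
force: [0.3, 0.8, 0.1]
opening: 0.0003
```

```bash
python3 - <<'E'
from h import *
C=cams()
g=lambda im:cv2.resize(np.ascontiguousarray(im[:,:,::-1]),(720,576),interpolation=cv2.INTER_CUBIC)
cv2.imwrite("pics/s7.png",g(C["scene"]["image"][115:203,217:327]))
s=robot.read_state(); print(s["tool_pos"],s["force"])
E
```

```text
[ 0.46318791 -0.22038583  0.06911475] [0.72605483 0.13365111 0.11145808]
```

View pics/s7.png

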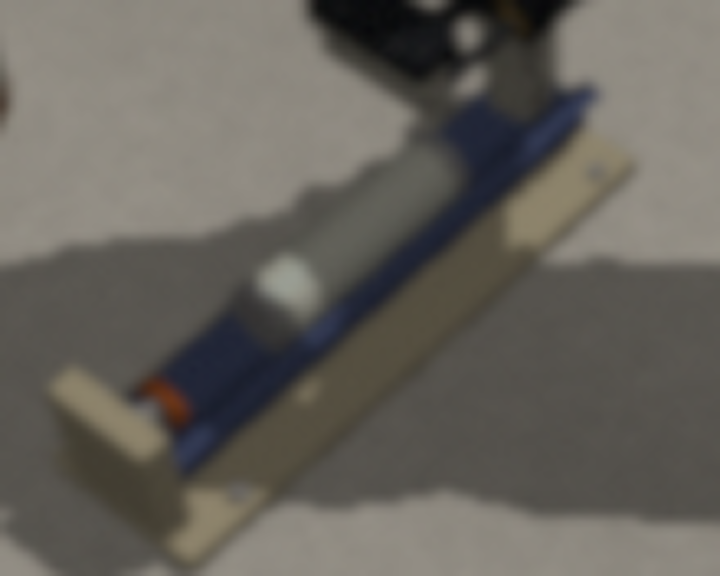

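The fingers are in the groove behind the roller, with a gap still visible around crop (470,130) and no contact force. I'll advance slowly along the groove at 2 mm per row.

Emit:
drive_tool([
  [1.0,0.08,0.02,0,0,0,0],
  [1.0,0.16,0.04,0,0,0,0],
  [1.0,0.24,0.05,0,0,0,0],
  [1.0,0.32,0.07,0,0,0,0],
  [1.0,0.4,0.09,0,0,0,0],
  [1.0,0.48,0.11,0,0,0,0],
  [1.0,0.56,0.12,0,0,0,0],
  [1.0,0.64,0.14,0,0,0,0],
  [1.0,0.72,0.16,0,0,0,0],
  [1.0,0.8,0.18,0,0,0,0],
])

```text
t: 14.13
tool_pos: [0.483, -0.2156, 0.0686]
orientation: [-1.964, -2.452, 0.0]
force: [-0.2, -0.5, 0.1]
opening: 0.0004
```

Emit:
drive_tool([
  [1.0,0.08,0.02,0,0,0,0],
  [1.0,0.16,0.04,0,0,0,0],
  [1.0,0.24,0.05,0,0,0,0],
  [1.0,0.32,0.07,0,0,0,0],
  [1.0,0.4,0.09,0,0,0,0],
  [1.0,0.48,0.11,0,0,0,0],
])

```text
t: 14.63
tool_pos: [0.495, -0.2129, 0.0686]
orientation: [1.964, 2.452, -0.0]
force: [-0.2, -1.4, -0.2]
opening: 0.0007
```

Emit:
drive_tool([
  [1.0,0.06,0.013,0,0,0,0],
  [1.0,0.12,0.026,0,0,0,0],
  [1.0,0.18,0.04,0,0,0,0],
  [1.0,0.24,0.053,0,0,0,0],
  [1.0,0.3,0.066,0,0,0,0],
])

```text
t: 15.05
tool_pos: [0.5014, -0.2114, 0.0685]
orientation: [-1.963, -2.451, 0.003]
force: [-10.2, -1.1, 6.8]
opening: 0.0003
```

Emit:
drive_tool([
  [1.0,0.06,0.013,0,0,0,0],
  [1.0,0.12,0.026,0,0,0,0],
  [1.0,0.18,0.04,0,0,0,0],
  [1.0,0.24,0.053,0,0,0,0],
  [1.0,0.3,0.066,0,0,0,0],
])

```text
t: 15.47
tool_pos: [0.5084, -0.2099, 0.0685]
orientation: [-1.963, -2.45, 0.003]
force: [-9.4, -1.1, 7.2]
opening: 0.0006
```

```bash
python3 - <<'E'
from h import *
C=cams()
g=lambda im:cv2.resize(np.ascontiguousarray(im[:,:,::-1]),(720,576),interpolation=cv2.INTER_CUBIC)
cv2.imwrite("pics/s8.png",g(C["scene"]["image"][115:203,217:327]))
s=robot.read_state(); print(s["tool_pos"],s["force"])
E
```

```text
[ 0.50866544 -0.20984766  0.06854574] [-6.6816795  -0.98193525  5.71469166]
```

View pics/s8.png

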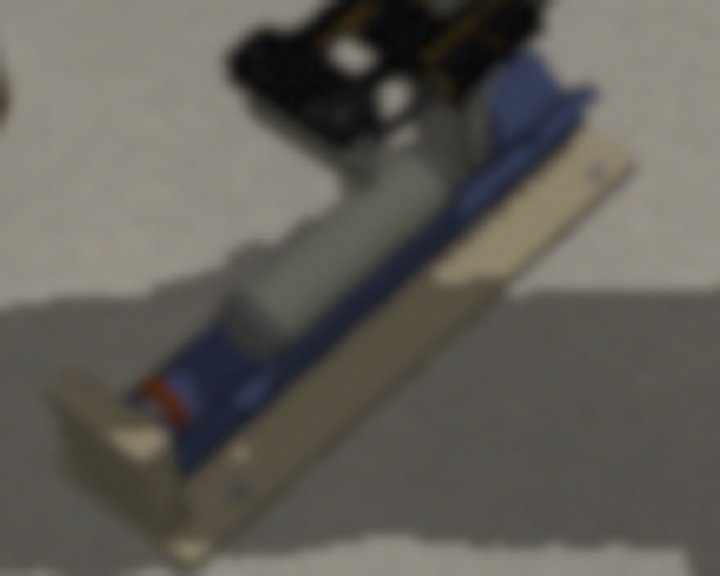

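The fingers are pushing the roller along: its front edge has moved to crop (240,320), at about 7–10 N. I'll continue slowly, stopping short of the stop.

Emit:
drive_tool([
  [1.0,0.08,0.017,0,0,0,0],
  [1.0,0.16,0.035,0,0,0,0],
  [1.0,0.24,0.053,0,0,0,0],
  [1.0,0.32,0.07,0,0,0,0],
  [1.0,0.4,0.088,0,0,0,0],
  [1.0,0.48,0.105,0,0,0,0],
  [1.0,0.56,0.123,0,0,0,0],
  [1.0,0.64,0.14,0,0,0,0],
  [1.0,0.72,0.158,0,0,0,0],
  [1.0,0.8,0.175,0,0,0,0],
  [1.0,0.88,0.193,0,0,0,0],
  [1.0,0.96,0.21,0,0,0,0],
  [1.0,1.04,0.228,0,0,0,0],
  [1.0,1.12,0.246,0,0,0,0],
  [1.0,1.2,0.263,0,0,0,0],
])

```text
t: 16.82
tool_pos: [0.5382, -0.2033, 0.0685]
orientation: [-1.963, -2.449, 0.004]
force: [-10.5, -0.6, 7.3]
opening: 0.0004
```

```bash
python3 - <<'E'
from h import *
C=cams()
g=lambda im:cv2.resize(np.ascontiguousarray(im[:,:,::-1]),(400,450),interpolation=cv2.INTER_CUBIC)
cv2.imwrite("pics/s9.png",np.hstack([g(C["scene"]["image"][115:205,217:297]),g(C["top"]["image"][125:215,340:420])]))
s=robot.read_state(); print(s["tool_pos"],s["force"],s["t"])
E
```

```text
[ 0.53867157 -0.20317589  0.06855469] [-8.16163387 -1.12001847  6.39483546] 16.9167
```

View pics/s9.png

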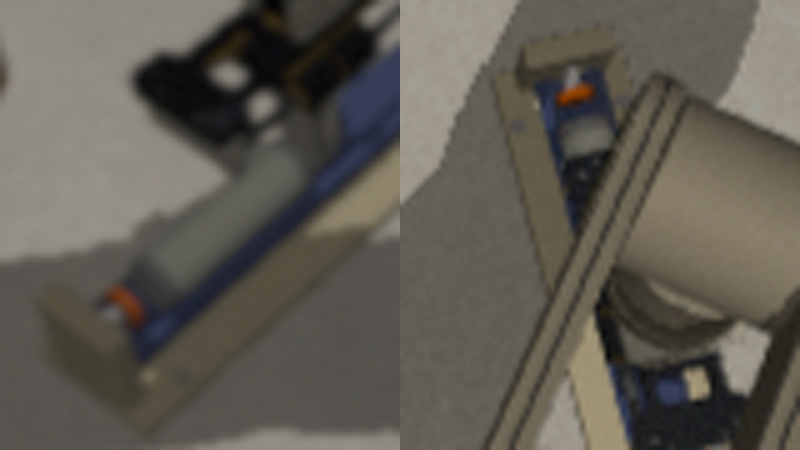

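The gap to the stop is about 4–5 px in the top view (stop edge (575,103), roller edge (587,122)), roughly 13 mm. I'll advance 9 mm and look again.

Emit:
drive_tool([
  [1.0,0.06,0.013,0,0,0,0],
  [1.0,0.12,0.026,0,0,0,0],
  [1.0,0.18,0.04,0,0,0,0],
  [1.0,0.24,0.053,0,0,0,0],
  [1.0,0.3,0.066,0,0,0,0],
  [1.0,0.36,0.079,0,0,0,0],
])

```text
t: 17.42
tool_pos: [0.5472, -0.2013, 0.0685]
orientation: [-1.962, -2.449, 0.004]
force: [-10.5, -1.2, 7.3]
opening: 0.0005
```

```bash
cat > look.py <<'E'
from h import *
import sys
C=cams()
g=lambda im:cv2.resize(np.ascontiguousarray(im[:,:,::-1]),(400,400),interpolation=cv2.INTER_CUBIC)
cv2.imwrite(sys.argv[1],np.hstack([g(C["scene"]["image"][150:200,222:272]),g(C["top"]["image"][125:165,355:395])]))
s=robot.read_state(); print(s["tool_pos"],s["force"],s["t"])
u=np.array([np.cos(.22),np.sin(.22)]); O=np.array([.5707,-.1963]); print("along",(s["tool_pos"][:2]-O)@u)
E
python3 look.py pics/s10.png
```

```text
[ 0.54750401 -0.2012194   0.06855429] [-8.4006531  -0.72376803  5.96096496] 17.5167
along -0.023710466572490107
```

View pics/s10.png

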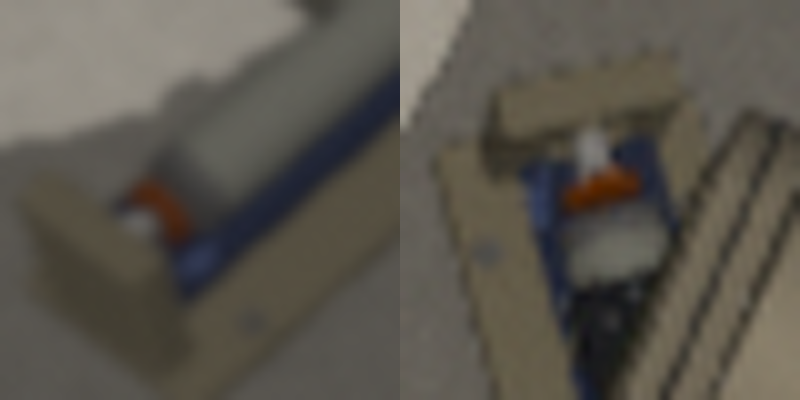

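The gap is now about 4 mm: the stop's front edge is at top crop y≈205, just ahead of the roller's band. I'll make smaller steps with force checks.

Emit:
drive_tool([
  [1.0,0.03,0.007,0,0,0,0],
  [1.0,0.06,0.013,0,0,0,0],
  [1.0,0.09,0.02,0,0,0,0],
  [1.0,0.12,0.026,0,0,0,0],
])

```text
t: 17.85
tool_pos: [0.5501, -0.2006, 0.0685]
orientation: [-1.962, -2.449, 0.004]
force: [-11.0, -0.9, 7.6]
opening: 0.0007
```

Emit:
drive_tool([
  [1.0,0.02,0.005,0,0,0,0],
  [1.0,0.04,0.009,0,0,0,0],
  [1.0,0.06,0.013,0,0,0,0],
  [1.0,0.08,0.017,0,0,0,0],
])

```text
t: 18.18
tool_pos: [0.5521, -0.2002, 0.0685]
orientation: [-1.962, -2.449, 0.004]
force: [-11.1, -0.4, 8.2]
opening: 0.0006
```

```bash
python3 look.py pics/s11.png
```

```text
[ 0.55221504 -0.20020181  0.06853899] [-9.53850823 -1.22893258  7.0689419 ] 18.2833
along -0.01889091715480015
```

View pics/s11.png

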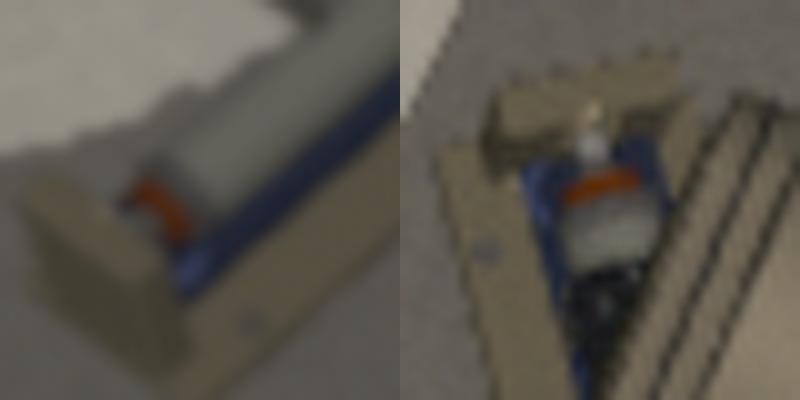

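The roller looks to be touching the stop, or within 1–2 mm of it: the orange disc at top crop (600,185) is now partly hidden by the roller. I'll add a small margin and watch for the spring's force rise.

Emit:
drive_tool([
  [1.0,0.02,0.005,0,0,0,0],
  [1.0,0.04,0.009,0,0,0,0],
  [1.0,0.06,0.013,0,0,0,0],
  [1.0,0.08,0.017,0,0,0,0],
])

```text
t: 18.62
tool_pos: [0.5541, -0.1998, 0.0686]
orientation: [-1.962, -2.449, 0.004]
force: [-11.0, 0.1, 8.1]
opening: 0.0003
```

```bash
python3 look.py pics/s12.png
```

```text
[ 0.55417736 -0.19974786  0.0685315 ] [-11.1756608   -0.23459469   7.69514961] 18.7167
along -0.016876829423573603
```

View pics/s12.png

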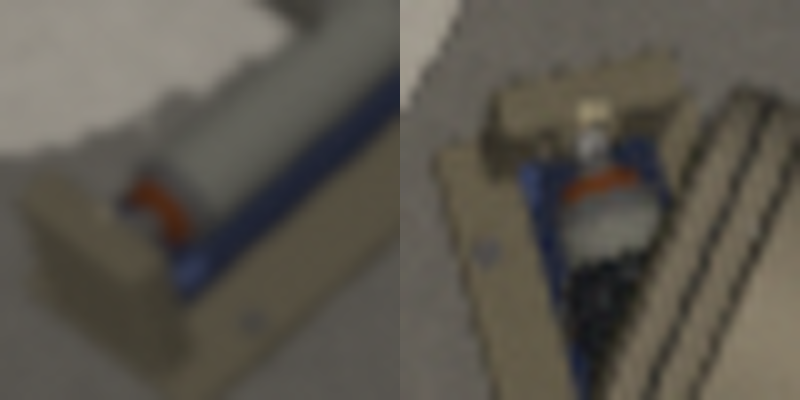

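The held force rose from 8.3 to 9.5 to 11.2 N, so the roller is on the spring and pressing it a few mm. I'll back off along the groove, then lift clear.

Emit:
drive_tool([
  [1.0,-0.03,-0.007,0,0,0,0],
  [1.0,-0.06,-0.013,0,0,0,0],
  [1.0,-0.1,-0.022,0,0,0,0],
  [1.0,-0.2,-0.044,0,0,0,0],
  [1.0,-0.35,-0.077,0,0,0,0],
  [1.0,-0.6,-0.13,0,0,0,0],
  [1.0,-0.8,-0.175,0,0,0,0],
  [1.0,-0.8,-0.175,0,0,0,0],
])

```text
t: 19.38
tool_pos: [0.5347, -0.2041, 0.0684]
orientation: [-1.964, -2.451, 0.001]
force: [-0.9, 0.4, -0.9]
opening: 0.0007
```

Emit:
drive_tool([
  [1.0,0,0,0.5,0,0,0],
  [1.0,0,0,1.5,0,0,0],
  [1.0,0,0,3.0,0,0,0],
  [1.0,0,0,4.5,0,0,0],
  [1.0,0,0,6.0,0,0,0],
  [1.0,-3,5,6.0,0,0,0],
  [1.0,-3,9,6.0,0,0,0],
  [1.0,-3,9,6.0,0,0,0],
  [1.0,-3,9,6.0,0,0,0],
  [1.0,-3,9,6.0,0,0,0],
  [1.0,-3,9,6.0,0,0,0],
  [1.0,-3,9,6.0,0,0,0],
])

```text
t: 20.38
tool_pos: [0.4597, 0.0257, 0.22]
orientation: [-1.959, -2.456, -0.004]
force: [0.7, -0.8, -0.1]
opening: 0.0004
```

```bash
python3 - <<'E'
from h import *
C=cams(); t=C["top"]
g=lambda im,w,h:cv2.resize(np.ascontiguousarray(im[:,:,::-1]),(w,h),interpolation=cv2.INTER_CUBIC)
cv2.imwrite("pics/s13.png",np.hstack([np.vstack([g(C["scene"]["image"][120:210,217:307],300,300),g(C["scene"]["image"][200:300,310:410],300,300)]),g(t["image"][125:230,345:415],400,600)]))
cv2.imwrite("pics/t13.png",t["image"][:,:,::-1]);cv2.imwrite("pics/s13f.png",C["scene"]["image"][:,:,::-1])
u=np.array([np.cos(.22),np.sin(.22)]); v=np.array([-u[1],u[0]]);O=np.array([.5707,-.1963])
for a in blob(t,(368,140,30,60),(0,0,100),(180,60,255),minA=60)[:4]:
    P=np.array([plane(t,p,.066)[:2] for p in cv2.boxPoints(a[2])]); print(a[0],a[1],np.round((P-O)@u,4),np.round((P-O)@v,4))
s=robot.read_state(); print(s["tool_pos"],s["force"],s["t"])
E
```

```text
345 [379.67246377 161.75942029] [0.1193 0.1197 0.0008 0.0005] [ 0.0148 -0.0166 -0.0148  0.0162]
317 [392.87066246 154.96529968] [ 0.127   0.1156 -0.0231 -0.0119] [-0.0253 -0.0722 -0.0354  0.0109]
68 [369.51470588 191.94117647] [ 0.0142  0.0104 -0.0517 -0.048 ] [0.0501 0.0347 0.0507 0.0661]
[0.46094595 0.02208429 0.21984979] [ 0.38047213 -0.29660764  0.528575  ] 20.4833
```

View pics/s13.png

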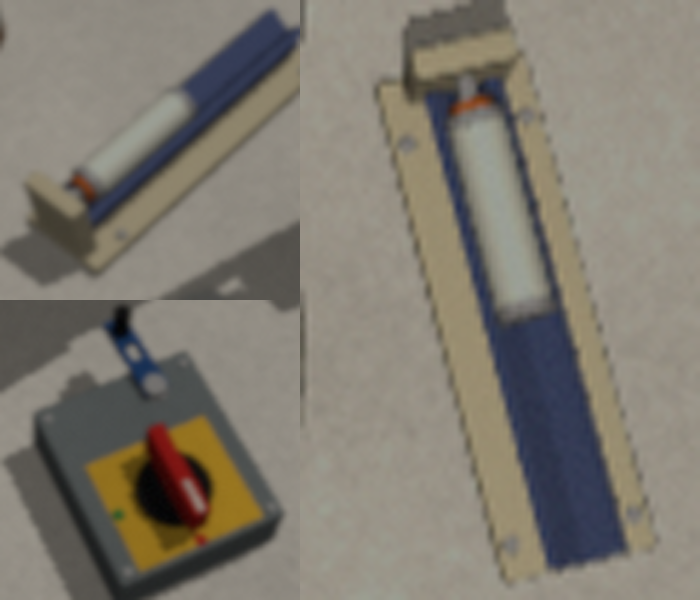

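View pics/t13.png

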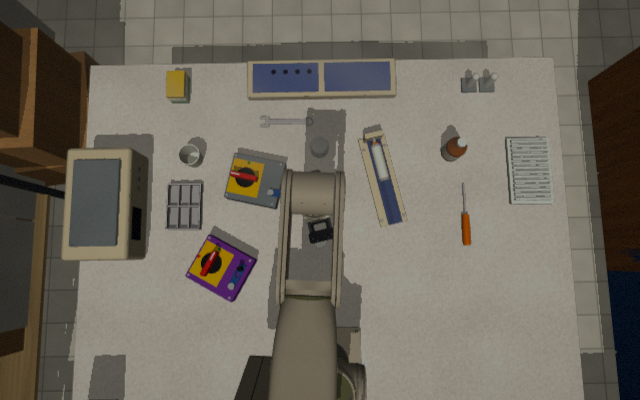

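```bash
python3 - <<'E'
from h import *
import pickle
C0=pickle.load(open("c1.pkl","rb"));C=cams()
for k,r in(("top",(360,130,30,25)),("scene",(230,165,30,25))):
    for c in(C0[k],C[k]):
        for a in blob(c,r,(3,130,60),(16,255,255))[:1]: print(k,a[0],a[1],a[3].min(0),a[3].max(0))
g=lambda im:cv2.resize(np.ascontiguousarray(im[:,:,::-1]),(390,390),interpolation=cv2.INTER_CUBIC)
f=lambda C:np.hstack([g(C["scene"]["image"][160:190,230:260]),g(C["top"]["image"][130:160,360:390])])
cv2.imwrite("pics/s14.png",cv2.resize(np.vstack([f(C0),f(C)]),(600,600)))
E
```

```text
top 22 [374.68181818 143.5       ] [371. 142.] [378. 145.]
top 10 [374.3 142.8] [371. 142.] [378. 144.]
scene 17 [241.76470588 175.35294118] [239. 173.] [244. 178.]
scene 19 [241.94736842 175.73684211] [239. 173.] [244. 179.]
```

View pics/s14.png

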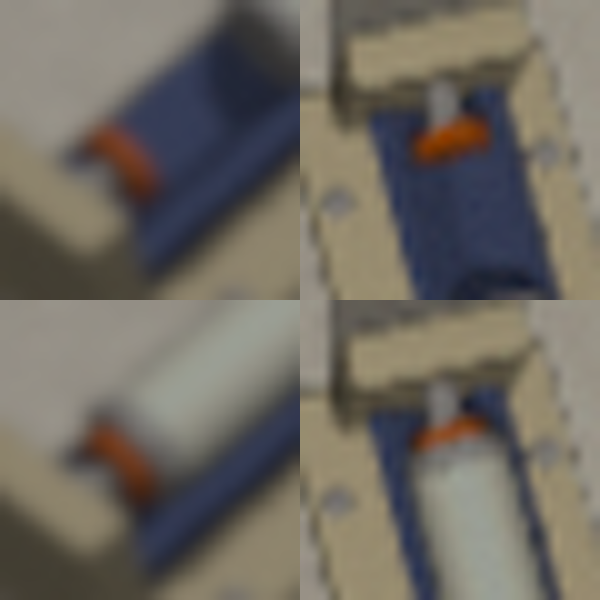

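The roller's band touches the orange disc in both views. The disc has hardly moved from its free position, and the arm is clear, so I'll hand in.

```bash
python3 - <<'E'
from plant import robot
print(robot.close_job())
E
```

```text
the job is handed in; nothing more can be done
None
```

The job is done and handed in at about 20.6 s. The handle is off, the hasp is out, and the roller rests against the stop in its groove; the hand-in gave no verdict.

- **Handle:** I gripped the grey box's handle and turned it 1.33 rad anticlockwise to about 1.55 rad. The last pictures show its pointer at the red mark.
- **Hasp:** I swung it by its knob to about 1.5 rad. It points out past the edge of the box.
- **Roller:** I pushed it along the groove with shut fingers at about 12–24 mm/s. The top view puts its centre at x ≈ 0.060 m in the cradle, on the groove's axis, with its end on the orange disc in both views.
- **Bystanders and arm:** The arm is clear of everything. The last top view shows no visible shift of the bystanders, judged by eye only.

**Disagreements and unexplained readings:**
- **Stop depth:** During the push, force and finger travel suggested the stop was pressed 2–4 mm. The pictures afterwards show it within 1–2 mm of free. Either way it is well under 9 mm.
- **Push force:** It ran at 8–11 N, more than the stated 2–6 N of friction, with about 7 N of upward force on the tool. I did not find the cause, but the roller stayed in the groove.

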